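# Build the sieve stack on the shaker

### The arm

A 7-joint arm with a two-finger parallel gripper is mounted at the origin on a cart in front of the work surface, level with it; the furniture and walls round the work are solid. World frame = base frame: x ahead of the robot, y to its left, z up, the work surface at z = 0. Lengths are in mm, angles in rad, forces in N, time in s.
With the tool pointing down it reaches from about 350 to 900 mm from the base axis. Payload 7.2 kg.
Tool frame: the origin (TCP) lies at the very end of the fingers, on their centre line; the grasp point (between the pads) lies 19 mm behind it; z points along the fingers, y is the direction in which the jaws open and shut (so a half turn about z gives the same grasp; the last joint's range is limited). The gripper opens to 88 mm and grips with 3 to 60 N. Pads are 20 mm wide; open, the fingers measure 115 mm over their backs; the gripper's body (75 mm by 178 mm) begins 61 mm behind the grasp point.
Start: joints at [-1.23, 0.411, -0.013, 1.596, 0.006, 1.134, -0.082], TCP at [248.452, 573.498, 222.653] pointing down, gripper open.
Joint ranges: [-2.95, 2.95], [-0.29, 1.99], [-1.47, 1.44], [0.14, 2.54], [-1.03, 4.17], [0.13, 1.85], [-2.86, 2.86]. Speed limits (rad/s): [2.39, 2.39, 3.01, 3.01, 3.14, 3.14, 3.14].

### API

Orientations are given as a rotation vector (axis times angle).
In Python, from station import r, imaging gives the robot as it stands.
- The arm moves only by the tool move_arm, never from a script. Its argument "deltas" is one flat list of numbers, 7 for each row, row after row: the shift along the tool's x, y, z in m, then the turn, a rotation vector about the tool's x, y, z in units of 6 degrees (1.0 is 6 degrees), then the finger opening in m, from 0 to 0.0878. A call has 1 to 10 rows; each row is the pose to reach, as a shift and turn from the pose commanded when the call began, along the tool's axes at that moment; what a row does not reach only later rows make up. A row lasts 1/10 s, in which the tool goes at most 50 mm and 8.59 degrees, less where a joint would pass 70% of its speed; a pose out of reach is approached as far as the arm can. A call with a gripper value outside its range is refused whole. The fingers move at their own pace and stop on an object; the grip force is fixed at half the most. Time passes only in rows, so rows that repeat a pose let the fingers close. It gives the time, the measured TCP pose, the force and the opening at its end, in the units of the state.
- r.observe(): the state, without advancing time (a new reading comes with each control period).
- imaging.grab_frame(name): name is "scene" or "side" or "wrist"; returns (picture, depth): 420x560x3 uint8, red, green, blue; 420x560 float32, mm along the optical axis (not along the pixel's ray), 0 where there is no reading.
- imaging.get_calibration(name): a dict with "camera_matrix" (3x3 intrinsics, pixels), "dist_coeffs" ([k1, k2, p1, p2, k3] as OpenCV has them; the pictures are not rectified), "R" (3x3) and "t" (3): a world point X has camera coordinates R X + t; the wrist camera has in their place "T_tool_cam" (4x4, takes a point from camera to tool coordinates, whose origin is the TCP and whose axes are the flange's). Camera axes: x right, y down, z forward; pixel columns grow to the right and rows downward; lengths in mm; the calibration is good to about 2 mm. A picture is of the moment at which its call begins: read the wrist's pose just before it. get_calibration takes no time and is no camera call.
- r.hand_in(): hands the job in, once; it reports no verdict.
Trained networks look in the newest picture that a camera, given by its name, has taken for a name from the list of things; names that differ only in an ending like _2 or _b are one class to them, and where a whole thing is asked for, a point or a joint stands for the part that bears it (a point fixed in the world has none). Each returns a list of dicts, best first, with "score" (0 to 1); they miss things now and then, are a little off and sometimes report something else, mostly with a low value. They report only what shows in the picture. A call takes as long as a camera call. They do not tell look-alikes from the thing itself.
- imaging.find_in(query, camera): "extent" ([left, top, right, bottom] in pixels, round what is visible of it).
The state is a dict: "time": time; "joints": joint angles; "qd": joint speeds; "joint_torque": joint torques, N m; "position": TCP position; "eef_rot": TCP orientation; "wrist_force": force on the tool from outside, world axes, zero at the start; "moment": the same for the moment, N m; "width": finger opening in mm.
Only numpy, scipy, OpenCV 4.12 (cv2) and the standard library are available. Lean on these libraries where they do the work, as an engineer would, in place of code of your own. Each camera call takes 0.05 s, during which the arm holds its last target. There are 200 camera calls.

### The job

Build the sieve stack on the little shaker so that the beads can be graded: seat the receiving pan in the shaker's ring, then the fine, the medium and the coarse sieve one upon another, so that the holes get larger upwards, and close the stack with the lid. Every part must sit level and fully home in the rim below it; leave the bead jar, the dropper bottle, the tin and the tape roll where they are.

Things in the scene. Friction and masses are not known exactly. Their poses are not given: they have to be found in the camera images.
- shaker_seat (a point): Centre of the locating ring on top of the shaker, level with the ring's rim, 56 above the table. Shaker: grey box 130 x 140 x 36 high, control panel on one side, fixed; on it a round metal table (diameter 100, top at 46) carries the ring (inner diameter 54, outer 67). A seated pan's underside is 8 below this point; each further part's underside is 26 above that of the part below
- pan: Receiving pan: steel cup with a plain closed floor (no holes). From the underside up: tapered skirt 8 high (diameter 45, growing to 50.6 at 5), flat shoulder at 8, cylindrical wall of outer diameter 60, inner 54, rim at 34. The skirt drops into a ring or rim of inner diameter 54 until the shoulder rests on it. 80 g +-25 %. Origin: centre of the underside, z up
- fine_sieve: Sieve: steel frame with the outer measures of the pan (tapered skirt 8 high, shoulder at 8, wall of outer diameter 60 and inner 54 up to the rim at 34). Its floor, at height 9, is a punched plate with 85 small holes of diameter 3. 80 g +-25 %. Origin: centre of the underside, z up; turning about z does not matter
- medium_sieve: Sieve: steel frame with the outer measures of the pan (tapered skirt 8 high, shoulder at 8, wall of outer diameter 60 and inner 54 up to the rim at 34). Its floor, at height 9, is a punched plate with 19 holes of diameter 6. 80 g +-25 %. Origin: centre of the underside, z up; turning about z does not matter
- coarse_sieve: Sieve: steel frame with the outer measures of the pan (tapered skirt 8 high, shoulder at 8, wall of outer diameter 60 and inner 54 up to the rim at 34). Its floor, at height 9, is a punched plate with 7 large holes of diameter 12. 80 g +-25 %. Origin: centre of the underside, z up; turning about z does not matter
- sieve_lid: Lid: shallow steel dome with a black cylindrical knob to take it by. From the underside up: the same tapered skirt 8 high (diameter 45 to 50.6), flange of diameter 60 from height 8 to 11.5, dome up to height 18, knob (diameter 18) from height 20 to 39. 80 g +-25 %. Origin: centre of the underside, z up along the axis
- bead_jar: Bystander: jar of wooden beads, diameter 46, height 74, beyond the shaker, under the front edge of the wall unit. The wall unit stands along the far left of the surface: its lowest shelf hangs 564 above the table and its upright boards reach down to the table, so keep the arm clear of them (the arm starts close to it, on the left). Origin: centre of the underside
- oil_dropper: Bystander: brown dropper bottle with a red nozzle, diameter 30, height 104, behind the shaker, to the left of the jar. Origin: centre of the underside
- grease_pot: Bystander: low grey tin with a screw lid, diameter 57, height 32, beyond the shaker on its left. Origin: centre of the underside
- tape_roll_b: Bystander: roll of black tape, diameter 59, height 19, near right. Origin: centre of the underside
There are look-alikes about, which are no part of the job. Leave any turquoise look-alike of the coarse_sieve alone.

How it is judged (in metres and radians):
At the end, for the whole second after the job is handed in: From the bottom up: pan in the shaker's ring, fine sieve, medium sieve, coarse sieve, lid. Each axis is within 4 mm of that of the part below, each shoulder is down on the rim below it within 2 mm, each part is within 0.05 rad of level, and all are at rest (under 10 mm/s) (horizontal distance between pan and shaker_seat below 0.004 m and z of pan in the frame of shaker_seat between -0.01 and -0.006 m and angle between each of pan, fine_sieve, medium_sieve, coarse_sieve, sieve_lid's own z axis and vertical below 0.05 rad and linear speed of each of pan, fine_sieve, medium_sieve, coarse_sieve, sieve_lid below 0.01 m/s and horizontal distance between fine_sieve and pan below 0.004 m and z of fine_sieve in the frame of pan between 0.024 and 0.028 m and horizontal distance between medium_sieve and fine_sieve below 0.004 m and z of medium_sieve in the frame of fine_sieve between 0.024 and 0.028 m and horizontal distance between coarse_sieve and medium_sieve below 0.004 m and z of coarse_sieve in the frame of medium_sieve between 0.024 and 0.028 m and horizontal distance between sieve_lid and coarse_sieve below 0.004 m and z of sieve_lid in the frame of coarse_sieve between 0.024 and 0.028 m); the robot touches nothing.
It fails at once if the bead jar is shifted more than 20 mm or knocked over (distance of bead_jar from where it was at the start of the episode above 0.02 m or angle between bead_jar's own z axis and vertical above 0.4 rad).
It fails at once if the oil dropper is shifted more than 20 mm or knocked over (distance of oil_dropper from where it was at the start of the episode above 0.02 m or angle between oil_dropper's own z axis and vertical above 0.4 rad).
It fails at once if the grease pot is shifted more than 20 mm or knocked over (distance of grease_pot from where it was at the start of the episode above 0.02 m or angle between grease_pot's own z axis and vertical above 0.4 rad).
It fails at once if the tape roll is shifted more than 20 mm or knocked over (distance of tape_roll_b from where it was at the start of the episode above 0.02 m or angle between tape_roll_b's own z axis and vertical above 0.4 rad).
It also fails if it takes over 99 s, if anything falls off the work surface, if the arm or the gripper's body presses on something with over 40 N, if the wrist force passes 120 N, or if a joint passes its speed limit or range.

## Working session

There is one attempt and no reset: what is moved stays moved. The work goes in short steps, Python scripts to look and compute and a tool call to move; the robot and the scene stay as the last step left them, time stands still between calls to the robot, and variables do not carry over. Pictures are saved under pics/ and viewed, about 12 in all and at most 16, crops included, and the job is handed in when it is done.

Besides the shell and the picture viewer there is one more tool, called after ">>>" in YAML: its name, and indented under it one key for each argument. move_arm: Moves the arm, as the interface text tells. Its arguments: {"type":"object","properties":{"deltas":{"type":"array","items":{"type":"number"}}},"required":["deltas"]}

```bash
mkdir -p pics; ls
cat > h.py <<'E'
import numpy as np, cv2
from scipy.spatial.transform import Rotation as Ro
from station import r, imaging
def world(name,uv,d,st=None):
    c=imaging.get_calibration(name); uv=np.array(uv,float).reshape(-1,1,2)
    n=cv2.undistortPoints(uv,np.array(c["camera_matrix"]),np.array(c["dist_coeffs"])).reshape(-1,2)
    P=np.c_[n,np.ones(len(n))]*np.array(d,float).reshape(-1,1)
    if "R" in c: return (P-np.array(c["t"]).ravel())@np.array(c["R"])
    T=np.array(c["T_tool_cam"]); P=P@T[:3,:3].T+T[:3,3]
    return P@Ro.from_rotvec(st["eef_rot"]).as_matrix().T+np.array(st["position"])
def cloud(name,st=None):
    im,d=imaging.grab_frame(name); v,u=np.mgrid[:420,:560]
    W=world(name,np.c_[u.ravel(),v.ravel()],d.ravel(),st).reshape(420,560,3); W[d==0]=np.nan
    return im,d,W
def save(n,im): cv2.imwrite("pics/"+n,im[...,::-1])
E
python3 - <<'E'
from h import *
s=r.observe(); print(s)
for n in ("scene","side","wrist"):
    st=r.observe(); im,d,W=cloud(n,st); save(n+"0.png",im); np.save(n+"0.npy",W)
    if n!="wrist":
      for q in ("pan","fine_sieve","medium_sieve","coarse_sieve","sieve_lid","shaker_seat","tape_roll_b","grease_pot","oil_dropper","bead_jar"):
        for f in imaging.find_in(q,n)[:5]:
            e=np.array(f["extent"]).astype(int); u,v=(e[0]+e[2])//2,(e[1]+e[3])//2
            print(n,q,round(f["score"],2),e,W[min(v,419),min(u,559)].round())
E
```

```text
pics
{'time': 0.0, 'joints': array([-1.23021049,  0.4118861 , -0.01269977,  1.59702871,  0.00560999,
        1.13425908, -0.08222191]), 'qd': array([ 0.00021962,  0.00041642,  0.00091573, -0.00074472, -0.00034604,
       -0.00205855, -0.00111015]), 'joint_torque': array([-1.94727136e-06, -5.87934959e+01,  6.41688779e-01, -2.91065007e+01,
       -5.38208010e-02,  1.85397867e-02,  1.62956762e-04]), 'position': array([248.28884539, 573.0367536 , 221.82400294]), 'eef_rot': array([-6.37625203e-01, -3.07600797e+00,  2.40883166e-03]), 'wrist_force': array([-0.10402458, -0.45327302, -0.37371935]), 'moment': array([-0.0233099 ,  0.06720093, -0.01003538]), 'width': 87.73831663652635}
scene pan 0.71 [285 231 305 254] [ 426. -249.    1.]
scene fine_sieve 0.73 [273 178 290 197] [ 611. -231.    8.]
scene medium_sieve 0.53 [122 246 147 271] [420. 198.   9.]
scene coarse_sieve 0.7 [334 213 357 238] [ 466. -399.   -1.]
scene coarse_sieve 0.61 [270 176 289 195] [ 620. -226.    7.]
scene coarse_sieve 0.43 [403 181 423 196] [ 565. -624.    8.]
scene sieve_lid 0.61 [123 248 149 273] [414. 193.   7.]
scen
[... 389 characters left out ...]
84. -29.  49.]
scene bead_jar 0.69 [214 158 227 184] [650. -56.  62.]
side pan 0.4 [308 227 318 237] [ 437. -276.   13.]
side coarse_sieve 0.88 [334 214 355 230] [ 432. -376.   26.]
side coarse_sieve 0.63 [358 203 368 217] [ 457. -455.   35.]
side sieve_lid 0.61 [311 194 329 209] [ 567. -361.   29.]
side shaker_seat 0.86 [194 218 242 258] [471.   4.  44.]
side shaker_seat 0.48 [212 200 221 215] [653. -43.  33.]
side tape_roll_b 0.54 [329 237 348 253] [ 354. -316.    9.]
side grease_pot 0.52 [149 243 170 261] [494. 169.  26.]
side grease_pot 0.29 [309 226 318 238] [ 437. -276.   13.]
side oil_dropper 0.71 [184 203 194 229] [628.  49.  37.]
side bead_jar 0.58 [212 200 223 216] [646. -44.  33.]
```

Run:
```python
import cv2
a=cv2.imread("pics/scene0.png")[140:300,90:450]; b=cv2.imread("pics/side0.png")[160:290,130:400]
cv2.imwrite("pics/a.png",cv2.resize(a,None,fx=2.2,fy=2.2,interpolation=3))
a=cv2.resize(a,(792,352),interpolation=2); 
b=cv2.resize(b,None,fx=1.9,fy=1.9,interpolation=2); import numpy as np
c=np.zeros((600,792,3),np.uint8); c[:352]=a; c[352:352+b.shape[0],:b.shape[1]]=b[:248]; 
w=cv2.resize(cv2.imread("pics/wrist0.png"),(270,202)); c[360:562,518:788]=w
cv2.imwrite("pics/a.png",c)
```

```text
(no output)
```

View pics/a.png

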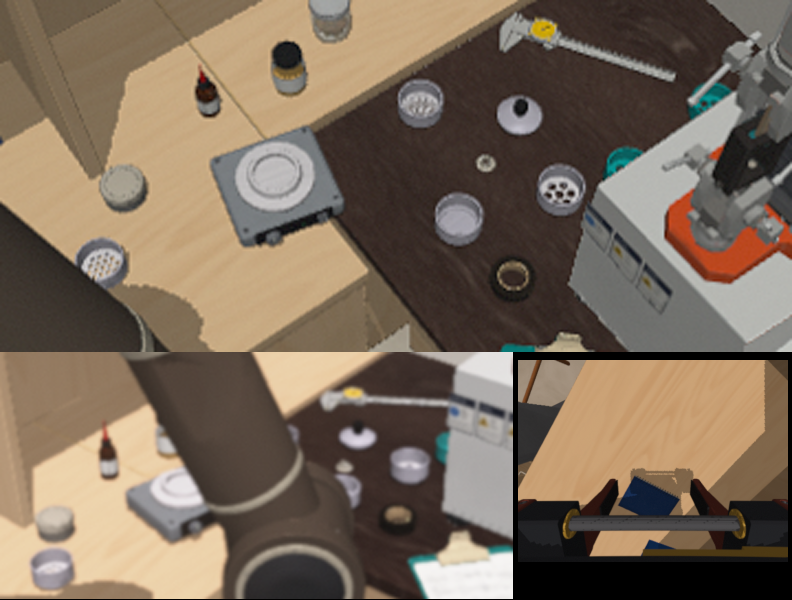

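```bash
cat >> h.py <<'E'
from scipy.optimize import least_squares
def circ(P,R=None):
    c0=np.median(P[:,:2],0)
    if R is None: f=lambda p:np.hypot(*(P[:,:2]-p[:2]).T)-p[2]; x0=[*c0,30]
    else: f=lambda p:np.hypot(*(P[:,:2]-p).T)-R; x0=c0
    s=least_squares(f,x0,loss="soft_l1",f_scale=1.0); return s.x.round(1),np.sqrt(np.mean(s.fun**2)).round(2),len(P)
E
python3 - <<'E'
from h import *
W=np.load("scene0.npy"); im=cv2.imread("pics/scene0.png")
for n,(l,t,rr,b) in dict(med=(120,244,150,275),pan=(283,229,308,257),fine=(268,174,292,200),coarse=(332,211,359,240),lid=(314,180,340,204),grease=(134,214,158,242),tape=(311,254,339,279),ring=(200,205,240,240)).items():
    P=W[t:b,l:rr].reshape(-1,3); P=P[~np.isnan(P[:,0])]; z=P[:,2]
    print(n,"zpct",np.percentile(z,[5,50,95,99]).round(1))
    hi={"tape":13,"lid":15,"ring":51}.get(n,27); Q=P[z>hi]
    print("   ",Q[:,:2].min(0).round(),Q[:,:2].max(0).round(),circ(Q))
# tall things
D=W[150:330,100:460].reshape(-1,3); 
for n,(l,t,rr,b) in dict(drop=(177,169,192,195),jar=(213,158,229,186)).items():
    P=W[t:b,l:rr].reshape(-1,3); P=P[P[:,2]>15]; print(n,np.median(P,0).round(),P.max(0).round())
P=W[200:300,345:400].reshape(-1,3);P=P[P[:,2]>60];P=P[P[:,0]<700];print("machine",P.min(0).round(),P.max(0).round())
P=P[P[:,2]>100]
for x in range(300,650,50):
    q=P[abs(P[:,0]-x)<25]; 
    if len(q):print(x,q[:,1].max().round(),q[:,2].max().round())
E
```

```text
med zpct [ -2.9   9.7 621.  627.3]
    [71. 59.] [441. 220.] (array([114.7, 513.2, 443.8]), np.float64(9.72), 296)
pan zpct [-4.4  3.1 33.3 35.8]
    [ 392. -282.] [ 451. -226.] (array([ 421.9, -254.8,   28.1]), np.float64(1.26), 75)
fine zpct [-6.6  4.8 32.3 35.4]
    [ 570. -257.] [ 632. -199.] (array([ 601.9, -227.8,   28.5]), np.float64(1.47), 82)
coarse zpct [ -5.    3.2  34.1 208.8]
    [ 313. -422.] [ 483. -362.] (array([ 448.6, -391.1,   29.2]), np.float64(46.91), 114)
lid zpct [-5.4  3.2 32.  38.3]
    [ 548. -384.] [ 598. -333.] (array([ 581.2, -361.7,   15.2]), np.float64(7.28), 131)
grease zpct [-3.9 14.4 34.5 36.4]
    [485. 137.] [550. 197.] (array([514. , 164.5,  20.4]), np.float64(7.45), 270)
tape zpct [-5.4  1.2 19.7 21.4]
    [ 310. -341.] [ 368. -284.] (array([ 337.4, -311.5,   23.1]), np.float64(3.73), 209)
ring zpct [28.8 43.  55.1 58.9]
    [455. -63.] [537.   3.] (array([496. , -30.4,  30.2]), np.float64(4.77), 176)
drop [630.  54.  49.] [645.  70. 107.]
jar [660. -56.  45.] [687. -33.  81.]
machine [ 177. -482.   60.] [ 377. -372.  391.]
300 -372.0 286.0
350 -392.0 265.0
400 -473.0 259.0
```

```bash
cat >> h.py <<'E'
def go(x,y,z,yaw,st=None):
    """deltas row for TCP at xyz (mm), tool down, tool y at yaw deg (mod 180)"""
    st=st or r.observe(); R0=Ro.from_rotvec(st["eef_rot"]); best=None
    for a in (yaw,yaw+180):
        a=np.deg2rad(a); ty=np.array([np.cos(a),np.sin(a),0]); tz=np.array([0,0,-1.]); 
        v=(R0.inv()*Ro.from_matrix(np.c_[np.cross(ty,tz),ty,tz])).as_rotvec()
        if best is None or np.linalg.norm(v)<np.linalg.norm(best): best=v
    d=R0.inv().apply(np.array([x,y,z])-st["position"])/1000
    return "d %s  turn %s  rows>=%d"%(d.round(4),(np.rad2deg(best)/6).round(2),max(np.linalg.norm(d)/.05,np.linalg.norm(np.rad2deg(best))/8.59)+1)
def yaw(st=None):
    st=st or r.observe(); y=Ro.from_rotvec(st["eef_rot"]).as_matrix()[:,1]; return np.rad2deg(np.arctan2(y[1],y[0])).round(1)
E
python3 - <<'E'
from h import *
c=imaging.get_calibration("wrist"); print(np.array(c["T_tool_cam"]).round(2)); print(np.array(c["camera_matrix"]).round(1)); print(yaw())
print(Ro.from_rotvec(r.observe()["eef_rot"]).as_matrix().round(3))
print(go(420,190,260,30))
E
```

```text
[[ 0.0000e+00 -9.6000e-01 -2.9000e-01  7.9860e+01]
 [ 1.0000e+00  0.0000e+00  0.0000e+00 -1.0000e-01]
 [-0.0000e+00 -2.9000e-01  9.6000e-01 -1.6247e+02]
 [ 0.0000e+00  0.0000e+00  0.0000e+00  1.0000e+00]]
[[302.5   0.  282.3]
 [  0.  302.5 214.3]
 [  0.    0.    1. ]]
66.6
[[-0.918  0.397  0.   ]
 [ 0.397  0.918  0.   ]
 [-0.     0.    -1.   ]]
d [-0.3098 -0.2837 -0.0373]  turn [ 0.  -0.   6.1]  rows>=9
```

>>> move_arm:
  deltas: [-0.31,-0.284,0.02,0,0,6.1,0.0878,-0.31,-0.284,0.02,0,0,6.1,0.0878,-0.31,-0.284,0.02,0,0,6.1,0.0878,-0.31,-0.284,0.02,0,0,6.1,0.0878,-0.31,-0.284,0.02,0,0,6.1,0.0878,-0.31,-0.284,0.02,0,0,6.1,0.0878,-0.31,-0.284,0.02,0,0,6.1,0.0878,-0.31,-0.284,0.02,0,0,6.1,0.0878,-0.31,-0.284,0.02,0,0,6.1,0.0878,-0.31,-0.284,0.02,0,0,6.1,0.0878]

```text
time: 2.15
position: [421.3, 186.4, 202.9]
eef_rot: [1.579, 2.715, 0.0]
wrist_force: [0.2, 1.6, -0.1]
width: 87.5
```

```bash
cat >> h.py <<'E'
def rim(W,zlo,zhi,c,rad=45,R=None):
    P=W.reshape(-1,3); P=P[~np.isnan(P[:,0])]; k=(P[:,2]>zlo)&(P[:,2]<zhi)&(np.hypot(*(P[:,:2]-c).T)<rad); P=P[k]
    return circ(P,R),np.median(P[:,2]).round(1)
E
python3 - <<'E'
from h import *
st=r.observe(); im,d,W=cloud("wrist",st); save("w1.png",im); np.save("w1.npy",W)
print(st["time"],st["position"],yaw(st),st["qd"].round(3))
print(imaging.find_in("medium_sieve","wrist")[:3])
print(imaging.find_in("fine_sieve","wrist")[:3])
P=W.reshape(-1,3);Q=P[(P[:,2]>20)&(P[:,2]<60)];print(np.nanmedian(P[:,2]),len(Q),Q.min(0),Q.max(0))
for z in (28,31): print(rim(W,z,40,(415,195),50),rim(W,z,40,(415,195),50,28.5))
print(go(495,-31,220,-4))
E
```

```text
2.15 [421.26233023 186.3754981  202.90660797] 29.6 [-0.047  0.011 -0.064 -0.015 -0.018  0.001 -0.058]
[{'extent': [248.8, 161.5, 305.9, 214.8], 'score': 0.9}]
[]
1.02553377556481 13885 [ 379.03039914 -111.33770476   20.00017817] [720.46546551 480.8969896   59.97277586]
((array([408.6, 192.5,  28.2]), np.float64(0.94), 511), np.float64(33.9)) ((array([408.6, 192.5]), np.float64(0.97), 511), np.float64(33.9))
((array([408.7, 192.4,  28.3]), np.float64(0.92), 475), np.float64(34.0)) ((array([408.7, 192.4]), np.float64(0.93), 475), np.float64(34.0))
d [-0.2298 -0.0458 -0.0174]  turn [ 0.   -0.01  5.67]  rows>=5
```

View pics/w1.png

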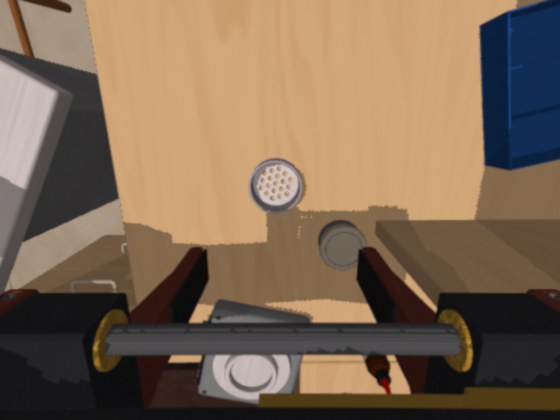

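>>> move_arm:
  deltas: [-0.23,-0.046,-0.017,0,0,5.67,0.0878,-0.23,-0.046,-0.017,0,0,5.67,0.0878,-0.23,-0.046,-0.017,0,0,5.67,0.0878,-0.23,-0.046,-0.017,0,0,5.67,0.0878,-0.23,-0.046,-0.017,0,0,5.67,0.0878,-0.23,-0.046,-0.017,0,0,5.67,0.0878,-0.23,-0.046,-0.017,0,0,5.67,0.0878,-0.23,-0.046,-0.017,0,0,5.67,0.0878]

```text
time: 3.1
position: [494.9, -30.2, 219.3]
eef_rot: [-2.294, -2.145, 0.0]
wrist_force: [-0.3, 0.2, -0.3]
width: 87.9
```

Run:
```python
from h import *
st=r.observe(); im,d,W=cloud("wrist",st); save("w2.png",im); np.save("w2.npy",W)
print(st["time"],st["position"],yaw(st),st["qd"].round(3))
for lo,hi in ((51,62),(53,60)): print(rim(W,lo,hi,(495,-31),40),rim(W,lo,hi,(495,-31),40,30.25))
print(rim(W,44,49,(495,-31),52)) 
P=W[~np.isnan(W[...,0])]; k=(P[:,2]>51)&(P[:,2]<62)&(np.hypot(*(P[:,:2]-[495,-31]).T)<40);print(P[k].min(0),P[k].max(0))
print(go(422,-255,170,-31))
```

```text
3.1 [494.89572957 -30.16911208 219.30220015] -3.8 [-0.005 -0.004  0.002  0.004 -0.    -0.002  0.004]
((array([498.1, -29.2,  30.1]), np.float64(2.02), 1084), np.float64(55.9)) ((array([498.1, -29.3]), np.float64(2.03), 1084), np.float64(55.9))
((array([498.1, -29.6,  30.2]), np.float64(1.95), 1019), np.float64(56.0)) ((array([498.1, -29.6]), np.float64(1.95), 1019), np.float64(56.0))
((array([497.8, -29.9,  38.3]), np.float64(13.79), 4658), np.float64(46.2))
[464.91183591 -63.8560783   51.00847777] [531.15707027   3.72706806  58.75532033]
d [-0.2291 -0.0576  0.0493]  turn [-0.01 -0.    4.53]  rows>=5
```

View pics/w2.png

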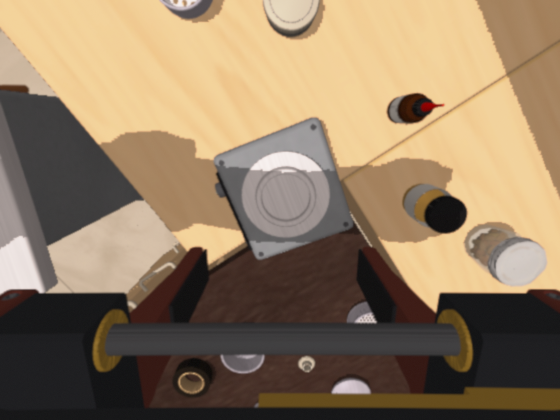

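>>> move_arm:
  deltas: [-0.229,-0.058,0.049,0,0,4.53,0.0878,-0.229,-0.058,0.049,0,0,4.53,0.0878,-0.229,-0.058,0.049,0,0,4.53,0.0878,-0.229,-0.058,0.049,0,0,4.53,0.0878,-0.229,-0.058,0.049,0,0,4.53,0.0878,-0.229,-0.058,0.049,0,0,4.53,0.0878,-0.229,-0.058,0.049,0,0,4.53,0.0878,-0.229,-0.058,0.049,0,0,4.53,0.0878]

```text
time: 3.95
position: [422.1, -254.9, 170.6]
eef_rot: [-2.734, -1.546, -0.001]
wrist_force: [-0.3, -0.5, 0.3]
width: 87.7
```

```bash
cat >> h.py <<'E'
def look(fn,c,yw,ztcp=12,zlo=28,zhi=40,R=28.5):
    st=r.observe(); im,d,W=cloud("wrist",st); save(fn+".png",im); np.save(fn+".npy",W)
    print("t",st["time"],st["position"].round(1),"yaw",yaw(st),"qd",abs(st["qd"]).max().round(3))
    print(rim(W,zlo,zhi,c,42)); f=rim(W,zlo,zhi,c,42,R); print(f); x,y=f[0][0]
    print("to grasp:",go(x,y,ztcp,yw)); return W
E
python3 - <<'E'
from h import *
W=look("w3",(422,-255),-31)
P=W[~np.isnan(W[...,0])]; print("table z",np.median(P[(abs(P[:,2])<8)][:,2]))
E
```

```text
t 3.95 [ 422.1 -254.9  170.6] yaw -31.0 qd 0.011
((array([ 423.8, -255.1,   28.2]), np.float64(0.94), 622), np.float64(33.8))
((array([ 423.8, -255.1]), np.float64(0.97), 622), np.float64(33.8))
to grasp: d [0.0004 0.0015 0.1587]  turn [-0.   -0.01 -0.  ]  rows>=4
table z 0.3270493630336091
```

View pics/w3.png

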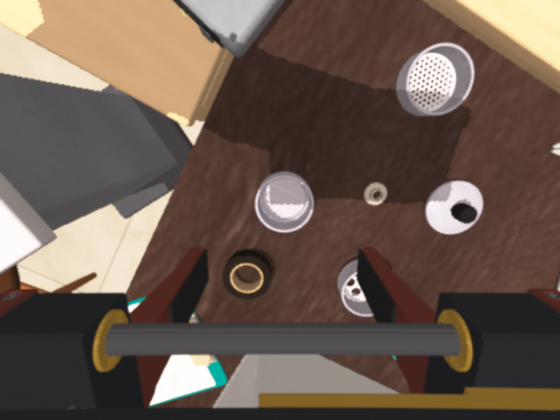

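>>> move_arm:
  deltas: [0.0004,0.0015,0.05,0,0,0,0.0878,0.0004,0.0015,0.1,0,0,0,0.0878,0.0004,0.0015,0.14,0,0,0,0.0878,0.0004,0.0015,0.1585,0,0,0,0.0878,0.0004,0.0015,0.1585,0,0,0,0.0878,0.0004,0.0015,0.1585,0,0,0,0.05,0.0004,0.0015,0.1585,0,0,0,0.05,0.0004,0.0015,0.1585,0,0,0,0.05,0.0004,0.0015,0.1585,0,0,0,0.05,0.0004,0.0015,0.1585,0,0,0,0.05]

```text
time: 5.0
position: [423.4, -257.3, 13.2]
eef_rot: [2.736, 1.542, 0.003]
wrist_force: [0.1, 1.4, 7.2]
width: 59.4
```

Run:
```python
from h import *
st=r.observe(); print(st["position"],st["width"],yaw(st)); x,y,z=st["position"]
print(go(x,y,140,-31)); print(go(498.1,-29.7,140,-4))
```

```text
[ 423.43047668 -257.33912349   13.17583792] 59.35558234147532 -31.2
d [ 1.000e-04  2.000e-04 -1.268e-01]  turn [ 0.02 -0.01 -0.03]  rows>=3
d [ 0.2335 -0.0539 -0.1267]  turn [ 0.02 -0.01 -4.53]  rows>=6
```

>>> move_arm:
  deltas: [0,0,-0.03,0,0,0,0.05,0,0,-0.08,0,0,0,0.05,0,0,-0.127,0,0,0,0.05,0,0,-0.127,0,0,0,0.05]

```text
time: 5.4
position: [425.2, -259.3, 144.5]
eef_rot: [2.732, 1.537, 0.01]
wrist_force: [0.9, -0.4, -1.7]
width: 59.5
```

Run:
```python
from h import *
st=r.observe(); print(st["position"],st["width"],yaw(st),st["wrist_force"],st["qd"].round(3))
print(go(498.1,-29.7,130,-4))
```

```text
[ 425.24920137 -259.31452789  144.5385248 ] 59.52823380835289 -31.3 [ 0.93767397 -0.38264435 -1.69894183] [ 0.025  0.072 -0.062  0.073 -0.068 -0.089  0.06 ]
d [ 0.234  -0.057   0.0146]  turn [ 0.09 -0.   -4.54]  rows>=5
```

>>> move_arm:
  deltas: [0.234,-0.057,0.01,0,0,-4.54,0.05,0.234,-0.057,0.01,0,0,-4.54,0.05,0.234,-0.057,0.01,0,0,-4.54,0.05,0.234,-0.057,0.01,0,0,-4.54,0.05,0.234,-0.057,0.01,0,0,-4.54,0.05,0.234,-0.057,0.01,0,0,-4.54,0.05,0.234,-0.057,0.01,0,0,-4.54,0.05,0.234,-0.057,0.01,0,0,-4.54,0.05]

```text
time: 6.2
position: [494.6, -28.9, 129.0]
eef_rot: [-2.299, -2.141, 0.001]
wrist_force: [-0.6, -0.6, -0.7]
width: 59.9
```

Run:
```python
from h import *
st=r.observe(); im,d,W=cloud("wrist",st); save("w4.png",im)
print(st["position"],st["width"],yaw(st),st["wrist_force"],st["qd"].round(3),st["eef_rot"])
# held pan as seen: wrist points near TCP
P=W[~np.isnan(W[...,0])]-st["position"]; k=(P[:,2]>0)&(P[:,2]<40)&(np.hypot(*P[:,:2].T)<45); print(np.percentile(P[k][:,2],[5,50,95]),k.sum())
k&=abs(P[:,2]-22)<4; print(circ(P[k],28.5))
s2=r.observe(); print(s2["position"],go(498.1,-29.7,66,-4))
```

```text
[494.56533775 -28.89022741 128.98632721] 59.85126624074874 -4.1 [-0.57869487 -0.64810299 -0.70429405] [ 0.017 -0.003  0.006 -0.001 -0.001  0.001 -0.004] [-2.29881437e+00 -2.14124924e+00  1.02055348e-03]
[ 2.20630479 18.43708997 36.18582244] 6852
(array([-0. ,  2.6]), np.float64(2.57), 2467)
[494.59561594 -29.17215128 129.05870137] d [-0.0003  0.0036  0.0631]  turn [-0.    0.   -0.02]  rows>=2
```

View pics/w4.png

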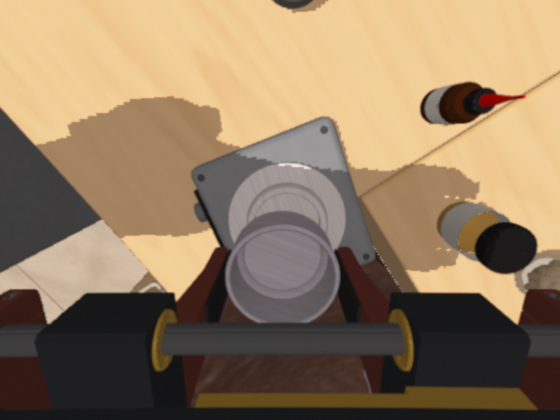

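```bash
cat >> h.py <<'E'
def held(fn,zr=22,st=None,grab=True):
    """tool-frame x offset of the held part's rim centre; zr = rim height above TCP"""
    st=r.observe(); im,d,W=cloud("wrist",st); save(fn+".png",im)
    P=(W[~np.isnan(W[...,0])]-st["position"])@Ro.from_rotvec(st["eef_rot"]).as_matrix()
    P=P[(abs(P[:,1])<22)&(abs(P[:,0])<45)]
    Q=P[abs(-P[:,2]-zr)<2]; far=Q[Q[:,0]<-15]; near=Q[Q[:,0]>15]
    for q in (near,far): print("  fit one side",circ(q,28.5), "z",np.median(-q[:,2]).round(1))
    print("  held both:",circ(Q,28.5),"top z",np.percentile(-P[:,2],[90,98]).round(1))
E
python3 - <<'E'
from h import *
held("w5")
E
```

```text
fit one side (array([ 2. , -0.3]), np.float64(0.84), 525) z 20.9
  fit one side (array([ 2.6, -0.3]), np.float64(0.86), 246) z 20.9
  held both: (array([ 2.2, -0.3]), np.float64(0.89), 776) top z [114.  115.8]
```

Run:
```python
from h import *
print(go(498.2,-31.9,73,-4))
```

```text
d [-0.0024  0.0037  0.0562]  turn [-0.    0.   -0.02]  rows>=2
```

>>> move_arm:
  deltas: [-0.0024,0.0037,0.03,0,0,0,0.05,-0.0024,0.0037,0.056,0,0,0,0.05,-0.0024,0.0037,0.056,0,0,0,0.05,-0.0024,0.0037,0.056,0,0,0,0.05,-0.0024,0.0037,0.056,0,0,0,0.05]

```text
time: 6.8
position: [499.3, -30.9, 74.3]
eef_rot: [2.298, 2.141, 0.002]
wrist_force: [0.6, 0.1, -0.2]
width: 59.8
```

Run:
```python
from h import *
st=r.observe();print(st["position"],yaw(st),st["wrist_force"],abs(st["qd"]).max()); print(go(498.2,-31.9,61,-4))
```

```text
[499.34423314 -30.92417798  74.30461165] -4.0 [ 0.58428425  0.08109546 -0.22628335] 0.007874447933170764
d [-0.0011 -0.0011  0.0133]  turn [ 0.01 -0.   -0.01]  rows>=1
```

>>> move_arm:
  deltas: [-0.001,-0.001,0.005,0,0,0,0.05,-0.001,-0.001,0.009,0,0,0,0.05,-0.001,-0.001,0.013,0,0,0,0.05,-0.001,-0.001,0.0135,0,0,0,0.05,-0.001,-0.001,0.0135,0,0,0,0.05]

```text
time: 7.3
position: [497.7, -31.1, 60.5]
eef_rot: [-2.297, -2.143, -0.001]
wrist_force: [-3.5, 1.0, 14.1]
width: 59.8
```

>>> move_arm:
  deltas: [0,0,-0.001,0,0,0,0.066,0,0,-0.001,0,0,0,0.0878,0,0,-0.001,0,0,0,0.0878,0,0,-0.001,0,0,0,0.0878,0,0,-0.04,0,0,0,0.0878,0,0,-0.09,0,0,0,0.0878,0,0,-0.12,0,0,0,0.0878,0,0,-0.12,0,0,0,0.0878,0,0,-0.12,0,0,0,0.0878,0,0,-0.12,0,0,0,0.0878]

```text
time: 8.3
position: [496.8, -31.0, 178.5]
eef_rot: [-2.296, -2.142, 0.002]
wrist_force: [0.3, -0.1, -0.3]
width: 87.6
```

Run:
```python
from h import *
W=look("w6",(498,-29.7),-4,zlo=77,zhi=88)
P=W[~np.isnan(W[...,0])]; q=P[(np.hypot(*(P[:,:2]-[498,-29.7]).T)<33)&(P[:,2]>78)]
A=np.c_[q[:,:2]-q[:,:2].mean(0),np.ones(len(q))]; print("tilt",np.linalg.lstsq(A,q[:,2],rcond=None)[0])
print(go(602,-228,180,-21))
```

```text
t 8.3 [496.8 -31.  178.5] yaw -4.0 qd 0.01
((array([497.8, -28.9,  28.3]), np.float64(0.94), 801), np.float64(81.9))
((array([497.8, -28.9]), np.float64(0.96), 801), np.float64(81.9))
to grasp: d [0.0024 0.0013 0.1663]  turn [-0.02  0.01  0.  ]  rows>=4
tilt [  0.5995626    3.89770278 269.17128745]
d [-0.1891  0.1187 -0.0018]  turn [-0.02  0.01  2.84]  rows>=5
```

View pics/w6.png

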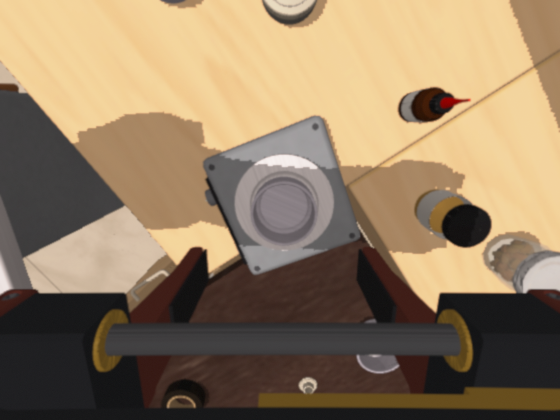

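>>> move_arm:
  deltas: [-0.189,0.119,0.01,0,0,2.84,0.0878,-0.189,0.119,0.01,0,0,2.84,0.0878,-0.189,0.119,0.01,0,0,2.84,0.0878,-0.189,0.119,0.01,0,0,2.84,0.0878,-0.189,0.119,0.01,0,0,2.84,0.0878,-0.189,0.119,0.01,0,0,2.84,0.0878,-0.189,0.119,0.01,0,0,2.84,0.0878,-0.189,0.119,0.01,0,0,2.84,0.0878]

```text
time: 9.15
position: [602.6, -226.5, 168.7]
eef_rot: [-2.587, -1.779, 0.001]
wrist_force: [0.0, 0.6, 0.5]
width: 87.4
```

Run:
```python
from h import *
look("w7",(602,-228),-21)
for q in ("fine_sieve","medium_sieve","sieve_lid","coarse_sieve"): print(q,[(np.round(f["extent"]),round(f["score"],2)) for f in imaging.find_in(q,"wrist")[:3]])
```

```text
t 9.15 [ 602.6 -226.5  168.7] yaw -21.0 qd 0.015
((array([ 603.9, -228. ,   28.2]), np.float64(0.92), 620), np.float64(33.9))
((array([ 603.9, -227.9]), np.float64(0.96), 620), np.float64(33.9))
to grasp: d [-0.0013  0.0017  0.1571]  turn [-0.01 -0.01  0.01]  rows>=4
fine_sieve [(array([254., 175., 315., 232.]), 0.86)]
medium_sieve []
sieve_lid [(array([278., 283., 328., 321.]), 0.88)]
coarse_sieve [(array([189., 353., 245., 391.]), 0.95), (array([237., 383., 272., 404.]), 0.75)]
```

View pics/w7.png

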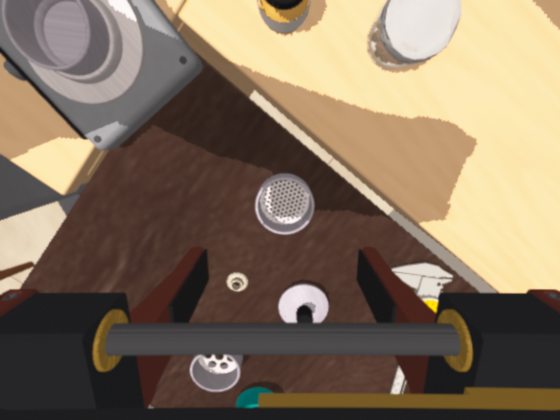

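>>> move_arm:
  deltas: [-0.0013,0.0017,0.05,0,0,0,0.0878,-0.0013,0.0017,0.1,0,0,0,0.0878,-0.0013,0.0017,0.14,0,0,0,0.0878,-0.0013,0.0017,0.157,0,0,0,0.0878,-0.0013,0.0017,0.157,0,0,0,0.0878,-0.0013,0.0017,0.157,0,0,0,0.0878,-0.0013,0.0017,0.157,0,0,0,0.05,-0.0013,0.0017,0.157,0,0,0,0.05,-0.0013,0.0017,0.157,0,0,0,0.05,-0.0013,0.0017,0.157,0,0,0,0.05]

```text
time: 10.4
position: [604.7, -229.9, 13.5]
eef_rot: [2.589, 1.779, 0.001]
wrist_force: [-1.1, 0.1, 6.6]
width: 59.8
```

>>> move_arm:
  deltas: [0,0,0,0,0,0,0.05,0,0,-0.03,0,0,0,0.05,0,0,-0.08,0,0,0,0.05,0,0,-0.13,0,0,0,0.05,0,0,-0.15,0,0,0,0.05,0,0,-0.15,0,0,0,0.05,0,0,-0.15,0,0,0,0.05,0,0,-0.15,0,0,0,0.05]

```text
time: 11.2
position: [603.4, -229.2, 160.7]
eef_rot: [-2.587, -1.778, 0.003]
wrist_force: [0.0, -0.1, -1.1]
width: 60.1
```

Run:
```python
from h import *
st=r.observe();print(st["position"],st["width"],yaw(st),abs(st["qd"]).max()); print(go(497.9,-31,160,-4))
```

```text
[ 603.38295532 -229.17684818  160.71430588] 60.08331014128365 -21.0 0.009702193251873454
d [ 0.1472 -0.1695  0.0012]  turn [-0.03 -0.   -2.84]  rows>=5
```

>>> move_arm:
  deltas: [0.147,-0.17,0,0,0,-2.84,0.05,0.147,-0.17,0,0,0,-2.84,0.05,0.147,-0.17,0,0,0,-2.84,0.05,0.147,-0.17,0,0,0,-2.84,0.05,0.147,-0.17,0,0,0,-2.84,0.05,0.147,-0.17,0,0,0,-2.84,0.05,0.147,-0.17,0,0,0,-2.84,0.05,0.147,-0.17,0,0,0,-2.84,0.05]

```text
time: 12.0
position: [498.6, -32.9, 162.2]
eef_rot: [2.299, 2.141, -0.002]
wrist_force: [0.2, -0.9, -0.4]
width: 60.2
```

Run:
```python
from h import *
held("w8",21); print(go(497.9,-29.3,98,-4)); print(r.observe()["position"])
```

```text
fit one side (array([ 1.3, -0.2]), np.float64(0.91), 595) z 20.6
  fit one side (array([ 2.1, -0.2]), np.float64(0.82), 283) z 20.4
  held both: (array([ 1.5, -0.2]), np.float64(0.94), 881) top z [114.1 115.8]
d [ 0.0038 -0.001   0.0642]  turn [-0.    0.01 -0.02]  rows>=2
[498.61304267 -33.10592528 162.23100553]
```

>>> move_arm:
  deltas: [0.0023,-0.0008,0.04,0,0,0,0.05,0.0023,-0.0008,0.062,0,0,0,0.05,0.0023,-0.0008,0.062,0,0,0,0.05,0.0023,-0.0008,0.062,0,0,0,0.05,0.0023,-0.0008,0.062,0,0,0,0.05]

```text
time: 12.55
position: [498.7, -30.1, 101.7]
eef_rot: [2.298, 2.141, 0.002]
wrist_force: [0.5, 0.4, -0.6]
width: 60.7
```

Run:
```python
from h import *
st=r.observe();print(st["position"],yaw(st),abs(st["qd"]).max()); print(go(498.1,-30.8,87,-4))
```

```text
[498.72256139 -30.0853446  101.71086268] -4.0 0.013013542442401792
d [-0.0008 -0.0006  0.0147]  turn [ 0.02  0.   -0.01]  rows>=1
```

>>> move_arm:
  deltas: [-0.0008,-0.0006,0.005,0,0,0,0.05,-0.0008,-0.0006,0.01,0,0,0,0.05,-0.0008,-0.0006,0.013,0,0,0,0.05,-0.0008,-0.0006,0.0147,0,0,0,0.05,-0.0008,-0.0006,0.0147,0,0,0,0.05]

```text
time: 13.05
position: [497.2, -29.9, 87.3]
eef_rot: [-2.297, -2.142, -0.002]
wrist_force: [-6.7, 0.5, 20.0]
width: 60.0
```

>>> move_arm:
  deltas: [0,0,-0.001,0,0,0,0.066,0,0,-0.001,0,0,0,0.0878,0,0,-0.001,0,0,0,0.0878,0,0,-0.001,0,0,0,0.0878,0,0,-0.04,0,0,0,0.0878,0,0,-0.09,0,0,0,0.0878,0,0,-0.12,0,0,0,0.0878,0,0,-0.12,0,0,0,0.0878,0,0,-0.12,0,0,0,0.0878,0,0,-0.12,0,0,0,0.0878]

```text
time: 14.05
position: [496.3, -29.9, 204.8]
eef_rot: [-2.296, -2.142, 0.002]
wrist_force: [0.4, -0.1, 0.9]
width: 88.2
```

```bash
cat >> h.py <<'E'
def tilt(W,c,zr):
    P=W[~np.isnan(W[...,0])]; q=P[(abs(np.hypot(*(P[:,:2]-c).T)-28.5)<1.5)&(abs(P[:,2]-zr)<4)]
    A=np.c_[q[:,:2]-c,np.ones(len(q))]; print("tilt",np.linalg.lstsq(A,q[:,2],rcond=None)[0].round(3),len(q))
E
python3 - <<'E'
from h import *
W=look("w9",(498,-29.7),-4,zlo=102,zhi=114); tilt(W,(498,-29.3),108)
print(go(408.6,192.5,200,60))
E
```

```text
t 14.05 [496.3 -29.9 204.8] yaw -4.0 qd 0.012
((array([497.1, -28.4,  28.2]), np.float64(0.93), 825), np.float64(107.9))
((array([497.1, -28.3]), np.float64(0.97), 825), np.float64(107.9))
to grasp: d [0.0018 0.0012 0.1926]  turn [-0.02  0.01  0.  ]  rows>=4
tilt [5.0000e-03 5.0000e-03 1.0801e+02] 545
d [ 0.2159 -0.1028  0.0047]  turn [-2.000e-02 -1.000e-02 -1.066e+01]  rows>=8
```

>>> move_arm:
  deltas: [0.216,-0.103,0.03,0,0,-10.66,0.0878,0.216,-0.103,0.03,0,0,-10.66,0.0878,0.216,-0.103,0.03,0,0,-10.66,0.0878,0.216,-0.103,0.03,0,0,-10.66,0.0878,0.216,-0.103,0.03,0,0,-10.66,0.0878,0.216,-0.103,0.03,0,0,-10.66,0.0878,0.216,-0.103,0.03,0,0,-10.66,0.0878,0.216,-0.103,0.03,0,0,-10.66,0.0878,0.216,-0.103,0.03,0,0,-10.66,0.0878,0.216,-0.103,0.03,0,0,-10.66,0.0878]

```text
time: 15.1
position: [408.9, 192.2, 175.1]
eef_rot: [-0.817, -3.032, 0.002]
wrist_force: [-0.7, -0.2, 0.1]
width: 87.3
```

Run:
```python
from h import *
look("w10",(408.6,192.5),60)
```

```text
t 15.1 [408.9 192.2 175.1] yaw 59.8 qd 0.006
((array([408.2, 192.6,  28.3]), np.float64(0.95), 601), np.float64(33.9))
((array([408.2, 192.6]), np.float64(0.97), 601), np.float64(33.9))
to grasp: d [9.000e-04 1.000e-04 1.633e-01]  turn [-0.01 -0.   -0.03]  rows>=4
```

>>> move_arm:
  deltas: [0.0009,0,0.05,0,0,0,0.0878,0.0009,0,0.1,0,0,0,0.0878,0.0009,0,0.145,0,0,0,0.0878,0.0009,0,0.163,0,0,0,0.0878,0.0009,0,0.163,0,0,0,0.0878,0.0009,0,0.163,0,0,0,0.0878,0.0009,0,0.163,0,0,0,0.05,0.0009,0,0.163,0,0,0,0.05,0.0009,0,0.163,0,0,0,0.05,0.0009,0,0.163,0,0,0,0.05]

```text
time: 16.15
position: [408.9, 193.3, 13.6]
eef_rot: [0.814, 3.034, 0.002]
wrist_force: [0.7, 0.2, 6.8]
width: 59.8
```

>>> move_arm:
  deltas: [0,0,0,0,0,0,0.05,0,0,-0.03,0,0,0,0.05,0,0,-0.08,0,0,0,0.05,0,0,-0.13,0,0,0,0.05,0,0,-0.175,0,0,0,0.05,0,0,-0.175,0,0,0,0.05,0,0,-0.175,0,0,0,0.05,0,0,-0.175,0,0,0,0.05]

```text
time: 16.95
position: [407.7, 192.6, 186.8]
eef_rot: [-0.813, -3.033, 0.002]
wrist_force: [0.1, 0.1, -1.8]
width: 59.3
```

Run:
```python
from h import *
st=r.observe();print(st["position"],st["width"],yaw(st),abs(st["qd"]).max()); print(go(497.6,-31,188,-4))
```

```text
[407.65449791 192.60409315 186.77308452] 59.34437726101052 60.0 0.01918722575688101
d [-0.1897 -0.1486 -0.0012]  turn [-0.02  0.   10.66]  rows>=8
```

>>> move_arm:
  deltas: [-0.19,-0.1486,0,0,0,10.66,0.05,-0.19,-0.1486,0,0,0,10.66,0.05,-0.19,-0.1486,0,0,0,10.66,0.05,-0.19,-0.1486,0,0,0,10.66,0.05,-0.19,-0.1486,0,0,0,10.66,0.05,-0.19,-0.1486,0,0,0,10.66,0.05,-0.19,-0.1486,0,0,0,10.66,0.05,-0.19,-0.1486,0,0,0,10.66,0.05,-0.19,-0.1486,0,0,0,10.66,0.05,-0.19,-0.1486,0,0,0,10.66,0.05]

```text
time: 17.95
position: [498.0, -30.7, 186.7]
eef_rot: [-2.294, -2.145, 0.004]
wrist_force: [-0.3, 0.4, -0.6]
width: 59.5
```

Run:
```python
from h import *
held("w11",21); print(go(497.5,-29,126,-4)); print(r.observe()["position"])
```

```text
fit one side (array([-0.4, -0.3]), np.float64(0.9), 578) z 20.4
  fit one side (array([ 0.4, -0.1]), np.float64(0.8), 199) z 20.2
  held both: (array([-0.2, -0.2]), np.float64(0.91), 777) top z [114.1 115.9]
d [ 0.0017 -0.0007  0.061 ]  turn [-0.02  0.01  0.02]  rows>=2
[498.1444097  -30.69032712 187.00838171]
```

>>> move_arm:
  deltas: [0.0019,-0.0005,0.04,0,0,0,0.05,0.0019,-0.0005,0.061,0,0,0,0.05,0.0019,-0.0005,0.061,0,0,0,0.05,0.0019,-0.0005,0.061,0,0,0,0.05,0.0019,-0.0005,0.061,0,0,0,0.05]

```text
time: 18.5
position: [499.1, -29.0, 128.0]
eef_rot: [2.296, 2.142, 0.002]
wrist_force: [-0.1, -0.1, -0.2]
width: 59.8
```

Run:
```python
from h import *
st=r.observe();print(st["position"],yaw(st),abs(st["qd"]).max()); print(go(497.6,-28.9,113.2,-4))
```

```text
[499.14092276 -28.99951877 128.04632558] -4.0 0.007167661199425622
d [-0.     -0.0016  0.0148]  turn [ 0.02 -0.    0.01]  rows>=1
```

>>> move_arm:
  deltas: [0,-0.001,0.005,0,0,0,0.05,0,-0.001,0.01,0,0,0,0.05,0,-0.001,0.013,0,0,0,0.05,0,-0.001,0.0145,0,0,0,0.05,0,-0.001,0.0145,0,0,0,0.05]

```text
time: 19.0
position: [497.4, -28.6, 113.6]
eef_rot: [-2.297, -2.142, -0.001]
wrist_force: [-6.1, 1.0, 16.6]
width: 59.4
```

>>> move_arm:
  deltas: [0,0,-0.001,0,0,0,0.066,0,0,-0.001,0,0,0,0.0878,0,0,-0.001,0,0,0,0.0878,0,0,-0.001,0,0,0,0.0878,0,0,-0.04,0,0,0,0.0878,0,0,-0.09,0,0,0,0.0878,0,0,-0.12,0,0,0,0.0878,0,0,-0.12,0,0,0,0.0878,0,0,-0.12,0,0,0,0.0878,0,0,-0.12,0,0,0,0.0878]

```text
time: 20.0
position: [496.5, -28.5, 231.2]
eef_rot: [-2.296, -2.142, 0.002]
wrist_force: [-0.5, 0.3, -0.4]
width: 87.9
```

Run:
```python
from h import *
W=look("w12",(497.5,-29),-4,zlo=128,zhi=140); tilt(W,(497.3,-28.5),134)
print(go(449,-391,220,-58))
```

```text
t 20.0 [496.5 -28.5 231.2] yaw -4.0 qd 0.011
((array([497.3, -28.7,  28.2]), np.float64(0.93), 821), np.float64(133.8))
((array([497.3, -28.7]), np.float64(0.96), 821), np.float64(133.8))
to grasp: d [1.000e-04 1.400e-03 2.191e-01]  turn [-0.02  0.01  0.  ]  rows>=5
tilt [0.00000e+00 9.00000e-03 1.33755e+02] 654
d [-0.3648 -0.0222  0.0114]  turn [-0.02  0.02  9.  ]  rows>=8
```

>>> move_arm:
  deltas: [-0.365,-0.022,0.02,0,0,9.0,0.0878,-0.365,-0.022,0.02,0,0,9.0,0.0878,-0.365,-0.022,0.02,0,0,9.0,0.0878,-0.365,-0.022,0.02,0,0,9.0,0.0878,-0.365,-0.022,0.02,0,0,9.0,0.0878,-0.365,-0.022,0.02,0,0,9.0,0.0878,-0.365,-0.022,0.02,0,0,9.0,0.0878,-0.365,-0.022,0.02,0,0,9.0,0.0878,-0.365,-0.022,0.02,0,0,9.0,0.0878,-0.365,-0.022,0.02,0,0,9.0,0.0878]

```text
time: 21.05
position: [449.5, -390.8, 211.1]
eef_rot: [-3.018, -0.865, 0.003]
wrist_force: [0.3, 1.2, 0.5]
width: 88.0
```

Run:
```python
from h import *
W=look("w13",(449,-391),-58)
im,_,S=cloud("scene"); 
a=cv2.resize(im[120:330,230:510],(560,420)); w=cv2.resize(cv2.imread("pics/w13.png")[...,::-1],(238,178)); c=np.zeros((420,800,3),np.uint8); c[:,:560]=a; c[:178,562:]=w; 
i2,_=imaging.grab_frame("side"); c[200:400,562:]=cv2.resize(i2[120:320,230:468],(238,200)); save("c.png",c)
for M in (W,np.load("scene0.npy")[150:330,330:460]):
  P=M[~np.isnan(M[...,0])]; P=P[(P[:,2]>50)&(P[:,2]<240)&(P[:,0]>340)&(np.hypot(P[:,0]-449,P[:,1]+391)<160)&(np.hypot(P[:,0]-449,P[:,1]+391)>75)]
  dist=-((P[:,:2]-[449,-391])@[.85,.53]); k=dist>0; print(len(P),np.percentile(dist,[0,5,50]) if len(P) else "")
```

```text
t 21.05 [ 449.5 -390.8  211.1] yaw -58.0 qd 0.034
((array([ 451.7, -391.5,   28.3]), np.float64(0.94), 485), np.float64(34.0))
((array([ 451.7, -391.4]), np.float64(0.96), 485), np.float64(34.0))
to grasp: d [0.0006 0.0024 0.1994]  turn [-0.02  0.    0.01]  rows>=4
11815 [ 98.82537622 102.7950722  105.29495626]
0
```

View pics/c.png

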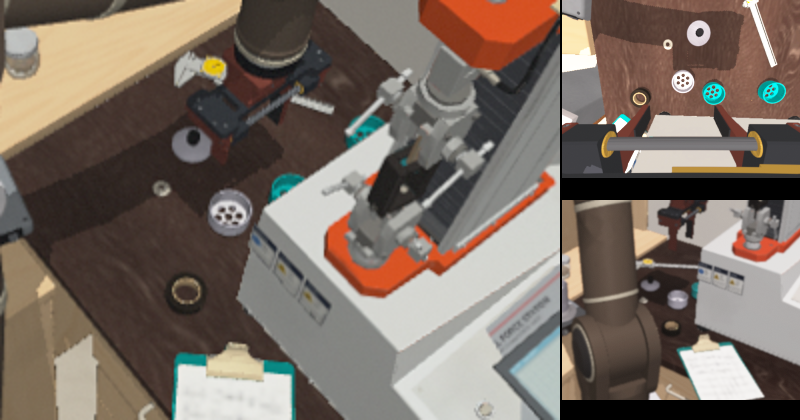

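Run:
```python
from h import *
print(go(451.7,-391.4,110,-38)); print(r.observe()["joints"].round(2))
W=np.load("w13.npy"); P=W[~np.isnan(W[...,0])]; P=P[(P[:,2]>28)&(P[:,2]<38)]; 
q=P[(np.hypot(P[:,0]-451.7,P[:,1]+391.4)>33)&(np.hypot(P[:,0]-451.7,P[:,1]+391.4)<130)&(P[:,1]<-405)&(P[:,0]>440)]; print(len(q),circ(q) if len(q) else "",q.min(0),q.max(0))
```

```text
d [-0.0002  0.0022  0.102 ]  turn [-0.01 -0.01 -3.31]  rows>=3
[-0.01  0.49  0.92  1.73 -0.43  1.14  0.02]
500 (array([ 468.3, -483.2,   28.2]), np.float64(0.95), 500) [ 440.04283554 -514.09204503   28.01264093] [ 497.68382107 -453.90315859   36.42830791]
```

>>> move_arm:
  deltas: [-0.0002,0.0022,0.03,0,0,-3.31,0.0878,-0.0002,0.0022,0.06,0,0,-3.31,0.0878,-0.0002,0.0022,0.1,0,0,-3.31,0.0878,-0.0002,0.0022,0.102,0,0,-3.31,0.0878,-0.0002,0.0022,0.102,0,0,-3.31,0.0878,-0.0002,0.0022,0.102,0,0,-3.31,0.0878]

```text
time: 21.8
position: [452.0, -393.7, 112.4]
eef_rot: [2.824, 1.372, 0.002]
wrist_force: [0.8, -0.2, 0.5]
width: 87.6
```

Run:
```python
from h import *
st=r.observe();print(st["position"],yaw(st),st["wrist_force"],abs(st["qd"]).max()); print(go(451.7,-391.4,12,-38))
```

```text
[ 452.02251293 -393.73844564  112.35396483] -38.2 [ 0.81501189 -0.21580324  0.50734835] 0.007309352580562071
d [ 0.0016 -0.0019  0.1003]  turn [ 0.02 -0.   -0.03]  rows>=3
```

>>> move_arm:
  deltas: [0.0016,-0.0015,0.03,0,0,0,0.0878,0.0016,-0.0015,0.06,0,0,0,0.0878,0.0016,-0.0015,0.085,0,0,0,0.0878,0.0016,-0.0015,0.1,0,0,0,0.0878,0.0016,-0.0015,0.1,0,0,0,0.0878,0.0016,-0.0015,0.1,0,0,0,0.05,0.0016,-0.0015,0.1,0,0,0,0.05,0.0016,-0.0015,0.1,0,0,0,0.05,0.0016,-0.0015,0.1,0,0,0,0.05,0.0016,-0.0015,0.1,0,0,0,0.05]

```text
time: 22.8
position: [451.4, -391.5, 11.3]
eef_rot: [2.824, 1.374, 0.002]
wrist_force: [-0.2, 0.3, 6.7]
width: 59.8
```

>>> move_arm:
  deltas: [0,0,0,0,0,0,0.05,0,0,-0.03,0,0,0,0.05,0,0,-0.08,0,0,0,0.05,0,0,-0.13,0,0,0,0.05,0,0,-0.18,0,0,0,0.05,0,0,-0.2,0,0,0,0.05,0,0,-0.2,0,0,0,0.05,0,0,-0.2,0,0,0,0.05,0,0,-0.2,0,0,0,0.05]

```text
time: 23.7
position: [450.3, -390.2, 208.8]
eef_rot: [-2.823, -1.373, 0.002]
wrist_force: [-0.1, 0.5, -0.9]
width: 60.1
```

Run:
```python
from h import *
st=r.observe();print(st["position"],st["width"],yaw(st),abs(st["qd"]).max()); print(go(497.6,-30,214,-4))
```

```text
[ 450.29763024 -390.24485231  208.84493124] 60.07833001279634 -38.1 0.009801080986732068
d [ 0.3126 -0.1851 -0.0047]  turn [-0.02 -0.01 -5.69]  rows>=8
```

>>> move_arm:
  deltas: [0.3126,-0.185,-0.005,0,0,-5.69,0.05,0.3126,-0.185,-0.005,0,0,-5.69,0.05,0.3126,-0.185,-0.005,0,0,-5.69,0.05,0.3126,-0.185,-0.005,0,0,-5.69,0.05,0.3126,-0.185,-0.005,0,0,-5.69,0.05,0.3126,-0.185,-0.005,0,0,-5.69,0.05,0.3126,-0.185,-0.005,0,0,-5.69,0.05,0.3126,-0.185,-0.005,0,0,-5.69,0.05,0.3126,-0.185,-0.005,0,0,-5.69,0.05,0.3126,-0.185,-0.005,0,0,-5.69,0.05]

```text
time: 24.7
position: [497.7, -32.5, 214.7]
eef_rot: [-2.298, -2.142, 0.003]
wrist_force: [0.5, -0.2, -0.1]
width: 59.8
```

Run:
```python
from h import *
held("w14",22); print(go(497.4,-28.8,152,-4)); print(r.observe()["position"])
```

```text
fit one side (array([ 0.5, -0.2]), np.float64(0.93), 648) z 22.6
  fit one side (array([ 1.5, -0.2]), np.float64(0.79), 241) z 22.0
  held both: (array([ 0.7, -0.2]), np.float64(0.97), 889) top z [114.1 115.8]
d [ 0.0044 -0.0006  0.0629]  turn [-0.01  0.01 -0.02]  rows>=2
[497.75190527 -33.13348033 214.92725833]
```

>>> move_arm:
  deltas: [0.0035,-0.0004,0.04,0,0,0,0.05,0.0035,-0.0004,0.063,0,0,0,0.05,0.0035,-0.0004,0.063,0,0,0,0.05,0.0035,-0.0004,0.063,0,0,0,0.05,0.0035,-0.0004,0.063,0,0,0,0.05]

```text
time: 25.25
position: [498.9, -28.6, 153.7]
eef_rot: [2.298, 2.14, 0.002]
wrist_force: [0.6, -0.2, -0.7]
width: 60.4
```

Run:
```python
from h import *
st=r.observe();print(st["position"],yaw(st),abs(st["qd"]).max()); print(go(497.5,-29.5,137.2,-4))
```

```text
[498.93936916 -28.63063843 153.70826238] -4.1 0.007366462529458271
d [-0.001  -0.0014  0.0165]  turn [ 0.02 -0.   -0.01]  rows>=1
```

>>> move_arm:
  deltas: [-0.001,-0.001,0.005,0,0,0,0.05,-0.001,-0.001,0.01,0,0,0,0.05,-0.001,-0.001,0.014,0,0,0,0.05,-0.001,-0.001,0.0165,0,0,0,0.05,-0.001,-0.001,0.0165,0,0,0,0.05]

```text
time: 25.75
position: [497.2, -28.3, 137.2]
eef_rot: [-2.297, -2.142, -0.001]
wrist_force: [-6.2, 0.4, 17.3]
width: 60.1
```

>>> move_arm:
  deltas: [0,0,-0.001,0,0,0,0.066,0,0,-0.001,0,0,0,0.0878,0,0,-0.001,0,0,0,0.0878,0,0,-0.001,0,0,0,0.0878,0,0,-0.04,0,0,0,0.0878,0,0,-0.09,0,0,0,0.0878,0,0,-0.12,0,0,0,0.0878,0,0,-0.12,0,0,0,0.0878,0,0,-0.12,0,0,0,0.0878,0,0,-0.12,0,0,0,0.0878]

```text
time: 26.75
position: [496.3, -28.2, 254.7]
eef_rot: [-2.296, -2.142, 0.003]
wrist_force: [-0.1, 0.7, 0.2]
width: 87.8
```

Run:
```python
from h import *
W=look("w15",(497.5,-29),-4,zlo=154,zhi=166); tilt(W,(497.2,-28.6),160)
print(go(575,-360,230,-32))
```

```text
t 26.75 [496.3 -28.2 254.7] yaw -4.0 qd 0.009
((array([497. , -27.6,  28.2]), np.float64(0.94), 838), np.float64(159.8))
((array([497. , -27.6]), np.float64(0.97), 838), np.float64(159.8))
to grasp: d [0.0009 0.0013 0.2425]  turn [-0.02  0.01  0.  ]  rows>=5
tilt [4.00000e-03 3.00000e-03 1.59991e+02] 606
d [-0.3254  0.1017  0.0245]  turn [-0.02  0.01  4.67]  rows>=7
```

>>> move_arm:
  deltas: [-0.325,0.102,0.08,0,0,4.67,0.0878,-0.325,0.102,0.08,0,0,4.67,0.0878,-0.325,0.102,0.08,0,0,4.67,0.0878,-0.325,0.102,0.08,0,0,4.67,0.0878,-0.325,0.102,0.08,0,0,4.67,0.0878,-0.325,0.102,0.08,0,0,4.67,0.0878,-0.325,0.102,0.08,0,0,4.67,0.0878,-0.325,0.102,0.08,0,0,4.67,0.0878,-0.325,0.102,0.08,0,0,4.67,0.0878,-0.325,0.102,0.08,0,0,4.67,0.0878]

```text
time: 27.8
position: [576.1, -358.4, 174.9]
eef_rot: [-2.746, -1.523, 0.001]
wrist_force: [0.6, 0.1, 0.0]
width: 87.7
```

```bash
cat >> h.py <<'E'
def knob(W,c,z0,toprange=(36.5,43)):
    P=W[~np.isnan(W[...,0])]; h=P[:,2]-z0; rr=np.hypot(*(P[:,:2]-c).T)
    T=P[(h>toprange[0])&(h<toprange[1])&(rr<25)]; mid=(T[:,:2].max(0)+T[:,:2].min(0))/2
    # flange outline: boundary of points with h 8..14
    F=P[(h>7)&(h<20)&(rr<40)]; hull=cv2.convexHull(F[:,:2].astype(np.float32)).reshape(-1,2)
    print("knob top mean",T.mean(0).round(1),"mid",mid.round(1),"n",len(T),"| flange hull circle",cv2.minEnclosingCircle(hull), circ(hull))
E
python3 - <<'E'
from h import *
st=r.observe(); im,d,W=cloud("wrist",st); save("w16.png",im); np.save("w16.npy",W)
print(st["time"],st["position"],yaw(st),abs(st["qd"]).max())
knob(W,(578,-360),0); print(go(578,-360,21,-32))
E
```

```text
27.8 [ 576.13410468 -358.42816771  174.93633702] -32.0 0.023801357330596976
knob top mean [ 578.  -359.8   39.2] mid [ 577.7 -360.3] n 242 | flange hull circle ((577.6485595703125, -360.2137756347656), 30.233266830444336) (array([ 577.9, -360.1,   29.9]), np.float64(0.18), 46)
d [-0.0011  0.0024  0.1545]  turn [-0.01 -0.01  0.02]  rows>=4
```

View pics/w16.png

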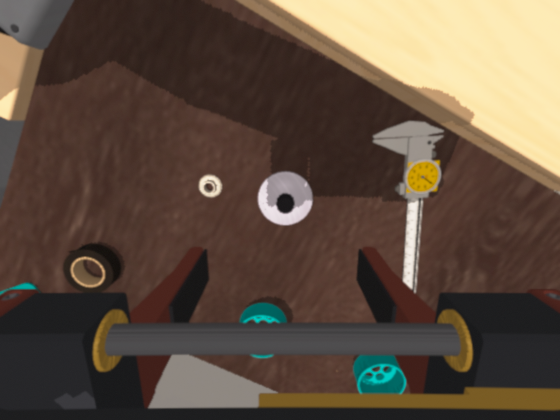

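>>> move_arm:
  deltas: [-0.0011,0.0022,0.05,0,0,0,0.0878,-0.0011,0.0022,0.1,0,0,0,0.0878,-0.0011,0.0022,0.14,0,0,0,0.0878,-0.0011,0.0022,0.153,0,0,0,0.0878,-0.0011,0.0022,0.153,0,0,0,0.05,-0.0011,0.0022,0.153,0,0,0,0.02,-0.0011,0.0022,0.153,0,0,0,0.01,-0.0011,0.0022,0.153,0,0,0,0.01,-0.0011,0.0022,0.153,0,0,0,0.01,-0.0011,0.0022,0.153,0,0,0,0.01]

```text
time: 28.85
position: [577.8, -361.9, 23.7]
eef_rot: [2.747, 1.523, 0.001]
wrist_force: [-1.1, -0.8, 0.4]
width: 43.5
```

>>> move_arm:
  deltas: [0,0,0,0,0,0,0.01,0,0,0,0,0,0,0.01,0,0,-0.03,0,0,0,0.01,0,0,-0.08,0,0,0,0.01,0,0,-0.13,0,0,0,0.01,0,0,-0.18,0,0,0,0.01,0,0,-0.22,0,0,0,0.01,0,0,-0.22,0,0,0,0.01,0,0,-0.22,0,0,0,0.01]

```text
time: 29.75
position: [577.8, -361.9, 243.7]
eef_rot: [2.747, 1.523, 0.002]
wrist_force: [-0.2, 0.3, -0.6]
width: 10.1
```

Run:
```python
from h import *
st=r.observe();print(st["position"],st["width"],yaw(st),abs(st["qd"]).max()); print(go(497.2,-29,240,-4))
```

```text
[ 577.75905168 -361.92999607  243.73676355] 10.14052525333074 -32.0 0.03609961813849005
d [ 0.2397 -0.2447  0.0035]  turn [ 0.02 -0.   -4.67]  rows>=7
```

>>> move_arm:
  deltas: [0,0,0.04,0,0,0,0.0878,0,0,0.07,0,0,0,0.0878,0,0,0.07,0,0,0,0.0878,0,0,0.07,0,0,0,0.0878,0,0,0.07,0,0,0,0.0878]

```text
time: 30.25
position: [577.9, -362.5, 174.1]
eef_rot: [2.747, 1.522, 0.0]
wrist_force: [-0.0, -0.6, 0.4]
width: 46.2
```

Run:
```python
from h import *
st=r.observe(); im,d,W=cloud("wrist",st); save("w17.png",im); np.save("w17.npy",W)
print(st["time"],st["position"],st["width"],yaw(st),abs(st["qd"]).max())
knob(W,(578,-360),0); print(go(578,-360,21,-32))
```

```text
30.25 [ 577.87804197 -362.46544198  174.06801242] 46.22795500071425 -32.0 0.013453084343246768
knob top mean [ 578.1 -359.7   39.1] mid [ 577.9 -360. ] n 247 | flange hull circle ((577.7843627929688, -360.289306640625), 30.165119171142578) (array([ 577.9, -360.2,   29.9]), np.float64(0.2), 51)
d [ 0.0022 -0.0017  0.1534]  turn [ 0.02  0.   -0.  ]  rows>=4
```

>>> move_arm:
  deltas: [0.0022,-0.0012,0.05,0,0,0,0.045,0.0022,-0.0012,0.1,0,0,0,0.045,0.0022,-0.0012,0.14,0,0,0,0.045,0.0022,-0.0012,0.1525,0,0,0,0.045,0.0022,-0.0012,0.1525,0,0,0,0.045,0.0022,-0.0012,0.1525,0,0,0,0.01,0.0022,-0.0012,0.1525,0,0,0,0.01,0.0022,-0.0012,0.1525,0,0,0,0.01,0.0022,-0.0012,0.1525,0,0,0,0.01,0.0022,-0.0012,0.1525,0,0,0,0.01]

```text
time: 31.3
position: [578.5, -359.6, 21.9]
eef_rot: [2.746, 1.523, 0.002]
wrist_force: [-0.7, 0.7, 7.3]
width: 17.1
```

>>> move_arm:
  deltas: [0,0,0,0,0,0,0.01,0,0,0,0,0,0,0.01,0,0,0,0,0,0,0.01]

```text
time: 31.6
position: [578.4, -359.6, 21.9]
eef_rot: [2.746, 1.522, 0.002]
wrist_force: [0.5, 1.9, 6.7]
width: 17.2
```

Knob gripped (width 17). Lift.

>>> move_arm:
  deltas: [0,0,-0.03,0,0,0,0.01,0,0,-0.08,0,0,0,0.01,0,0,-0.13,0,0,0,0.01,0,0,-0.18,0,0,0,0.01,0,0,-0.23,0,0,0,0.01,0,0,-0.23,0,0,0,0.01,0,0,-0.23,0,0,0,0.01,0,0,-0.23,0,0,0,0.01]

```text
time: 32.4
position: [577.2, -358.5, 249.1]
eef_rot: [-2.746, -1.522, 0.001]
wrist_force: [1.1, 0.5, -0.7]
width: 17.3
```

Run:
```python
from h import *
st=r.observe();print(st["position"],st["width"],yaw(st),abs(st["qd"]).max()); print(go(497.2,-29,245,-4))
```

```text
[ 577.22247213 -358.54044628  249.06549088] 17.326854284728505 -32.0 0.017379255482871354
d [ 0.2371 -0.2425  0.0046]  turn [-0.02 -0.01 -4.67]  rows>=7
```

>>> move_arm:
  deltas: [0.237,-0.2425,0.0045,0,0,-4.67,0.01,0.237,-0.2425,0.0045,0,0,-4.67,0.01,0.237,-0.2425,0.0045,0,0,-4.67,0.01,0.237,-0.2425,0.0045,0,0,-4.67,0.01,0.237,-0.2425,0.0045,0,0,-4.67,0.01,0.237,-0.2425,0.0045,0,0,-4.67,0.01,0.237,-0.2425,0.0045,0,0,-4.67,0.01,0.237,-0.2425,0.0045,0,0,-4.67,0.01,0.237,-0.2425,0.0045,0,0,-4.67,0.01,0.237,-0.2425,0.0045,0,0,-4.67,0.01]

```text
time: 33.4
position: [497.4, -31.1, 245.3]
eef_rot: [-2.299, -2.141, 0.002]
wrist_force: [0.2, -0.7, -0.1]
width: 17.4
```

Run:
```python
from h import *
st=r.observe(); im,d,W=cloud("wrist",st); save("w18.png",im)
P=(W[~np.isnan(W[...,0])]-st["position"])@Ro.from_rotvec(st["eef_rot"]).as_matrix()
F=P[(P[:,2]>-3)&(P[:,2]<18)&(np.hypot(P[:,0],P[:,1])<45)]; print(len(F),F.min(0),F.max(0))
f=F[(F[:,2]>7)&(F[:,2]<16)]; h=cv2.convexHull(f[:,:2].astype(np.float32)).reshape(-1,2); print(circ(h),circ(h[h[:,0]>0],30))
A=np.c_[f[:,:2],np.ones(len(f))]; e=f[np.hypot(f[:,0],f[:,1])>25]; A=np.c_[e[:,:2],np.ones(len(e))]; print("tilt",np.linalg.lstsq(A,e[:,2],rcond=None)[0])
print(st["position"],yaw(st),go(497.2,-28.2,190,-4))
```

```text
3915 [-31.02956146 -29.90265297  -2.95887735] [29.46162073 29.6756087  14.18041831]
(array([-0.6, -0.2, 30. ]), np.float64(0.15), 51) (array([-0.6, -0.2]), np.float64(0.13), 33)
tilt [1.26508283e-02 1.76839813e-03 9.24899275e+00]
[497.43073707 -31.0608822  245.3242117 ] -4.1 d [ 0.0032 -0.0005  0.0555]  turn [-0.01  0.01 -0.02]  rows>=2
```

View pics/w18.png

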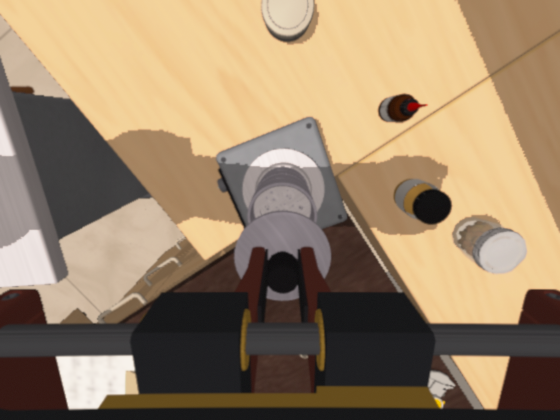

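>>> move_arm:
  deltas: [0.0038,-0.0003,0.04,0,0,0,0.01,0.0038,-0.0003,0.058,0,0,0,0.01,0.0038,-0.0003,0.058,0,0,0,0.01,0.0038,-0.0003,0.058,0,0,0,0.01,0.0038,-0.0003,0.058,0,0,0,0.01]

```text
time: 33.95
position: [498.4, -26.8, 189.0]
eef_rot: [2.298, 2.141, 0.002]
wrist_force: [0.4, 0.8, 0.5]
width: 17.3
```

Run:
```python
from h import *
st=r.observe();print(st["position"],yaw(st),abs(st["qd"]).max()); print(go(497.3,-27.6,173,-4))
```

```text
[498.43688136 -26.81750465 188.99766846] -4.1 0.009058509539564417
d [-0.0009 -0.0011  0.016 ]  turn [ 0.02 -0.   -0.01]  rows>=1
```

>>> move_arm:
  deltas: [-0.0009,-0.001,0.005,0,0,0,0.01,-0.0009,-0.001,0.01,0,0,0,0.01,-0.0009,-0.001,0.014,0,0,0,0.01,-0.0009,-0.001,0.016,0,0,0,0.01,-0.0009,-0.001,0.016,0,0,0,0.01]

```text
time: 34.45
position: [497.3, -26.8, 173.6]
eef_rot: [2.297, 2.143, 0.003]
wrist_force: [-6.2, 0.4, 18.9]
width: 17.0
```

>>> move_arm:
  deltas: [0,0,-0.001,0,0,0,0.03,0,0,-0.001,0,0,0,0.05,0,0,-0.001,0,0,0,0.05,0,0,-0.001,0,0,0,0.05,0,0,-0.001,0,0,0,0.05,0,0,-0.03,0,0,0,0.05,0,0,-0.08,0,0,0,0.05,0,0,-0.11,0,0,0,0.05,0,0,-0.11,0,0,0,0.05,0,0,-0.11,0,0,0,0.05]

```text
time: 35.45
position: [496.6, -26.6, 282.0]
eef_rot: [2.297, 2.143, 0.002]
wrist_force: [0.3, -0.5, -0.1]
width: 50.0
```

Run:
```python
from h import *
st=r.observe(); im,d,W=cloud("wrist",st); save("w19.png",im)
print(st["time"],st["position"],st["width"],abs(st["qd"]).max())
knob(W,(497.2,-28),152)
P=W[~np.isnan(W[...,0])]; R=np.hypot(P[:,0]-497.2,P[:,1]+28); q=P[(R>25)&(R<29.5)&(abs(P[:,2]-164)<5)]
print("flange",np.linalg.lstsq(np.c_[q[:,:2]-[497.2,-28],np.ones(len(q))],q[:,2],rcond=None)[0].round(3),len(q))
i,_,S=cloud("scene"); 
i2,_=imaging.grab_frame("side"); c=np.zeros((400,800,3),np.uint8); c[:,:400]=cv2.resize(i[150:270,130:250],(400,400)); c[:,400:]=cv2.resize(i2[160:280,130:250],(400,400)); save("c2.png",c)
for n in ("tape_roll_b","grease_pot","oil_dropper","bead_jar"):
    imf=imaging.find_in(n,"side")[:1]; print(n,[np.round(f["extent"]) for f in imf])
```

```text
35.45 [496.59700821 -26.64906926 282.00533649] 49.95047302186944 0.031255811424010606
knob top mean [496.8 -26.7 191.1] mid [496.5 -27.3] n 322 | flange hull circle ((496.7373352050781, -27.396791458129883), 30.145891189575195) (array([496.8, -27.4,  29.9]), np.float64(0.11), 52)
flange [-8.00000e-03  1.00000e-02  1.64853e+02] 759
tape_roll_b [array([329., 237., 349., 256.])]
grease_pot [array([150., 241., 172., 263.])]
oil_dropper [array([183., 201., 195., 231.])]
bead_jar []
```

View pics/c2.png

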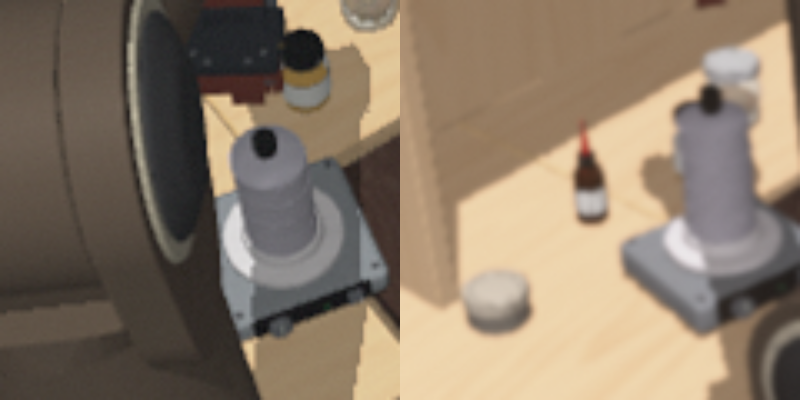

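```bash
python3 -c "
from station import r
print(r.hand_in())"
```

```text
the job is handed in; nothing more can be done
None
```

The sieve stack is built on the shaker and handed in: pan in the ring, then fine, medium and coarse sieve, then the lid. It used about 35 s of robot time.

**Seating.** The table gives the rim or top heights measured after each placing, or for the lid the knob top.

| Part | Measured (mm) | Expected (mm) |
|---|---|---|
| Pan | 81.9 | 82 |
| Fine sieve | 107.9 | 108 |
| Medium sieve | 133.8 | 134 |
| Coarse sieve | 159.8 | 160 |
| Lid knob | 191.1 | 191 |

- **Alignment:** each axis came out within about 1.2 mm of the one below. The pan was within about 1 mm of the ring.
- **Level:** measured tilts were about 0.013 rad or less. My tilt fit for the pan failed; for it I have only the rim height, and the level fit of the fine sieve on top of it.
- **At rest:** I did not measure speeds.

**What went wrong.** The first lid grasp missed because the fingers were still closing when I lifted. The next look showed the lid had not moved, and the second grasp held.

**Bystanders.** The last side-camera check found the tape roll, tin and dropper within a few pixels of where they started. The network missed the bead jar in that picture because it was hidden behind the stack. The scene picture shows it standing beyond the shaker. I did not touch the turquoise look-alikes.

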